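# Shift a filter carriage to the lamp and latch it in its notch

### The arm

A 7-joint arm with a two-finger parallel gripper is mounted at the origin on a cart in front of the work surface, level with it; the furniture and walls round the work are solid. World frame = base frame: x ahead of the robot, y to its left, z up, the work surface at z = 0. Lengths are in m, angles in rad, forces in N, time in s.
With the tool pointing down it reaches from about 0.4 to 0.85 m from the base axis. Payload 10.4 kg.
Tool frame: the origin (TCP) lies at the very end of the fingers, on their centre line; the grasp point (between the pads) lies 19 mm behind it; z points along the fingers, y is the line along which they close (so a half turn about z gives the same grasp; the last joint's range is limited). The gripper opens to 87 mm and grips with 3 to 60 N. Pads are 19 mm wide; open, the fingers measure 117 mm over their backs; the gripper's body (75 mm by 190 mm) begins 51 mm behind the grasp point.
Start: joints at [1.162, 0.332, -0.065, 1.46, 0.022, 1.35, -0.088], TCP at [0.235, -0.579, 0.194] pointing down, gripper open.
Joint ranges: [-2.6, 2.6], [-0.5, 2.12], [-1.47, 1.34], [0.16, 2.42], [-1.27, 4.41], [0.06, 2.06], [-2.6, 2.6]. Speed limits (rad/s): [2.22, 2.22, 2.79, 2.79, 3.14, 3.14, 3.14].

### API

Orientations are given as a unit quaternion [x, y, z, w].
In Python, from bench import r gives the robot as it stands.
- The arm moves only by the shell command python3 -m crank 'ROWS' [FORCE]. ROWS is JSON, a list that holds one entry, the list of rows, each a list of 5 numbers: the shift along the tool's x, y, z in mm, then the turn about the tool's z in degrees, then the opening, from -1 (shut) to 1 (fully open). A call has 1 to 20 rows; each row is the pose to reach, as a shift and turn from the pose commanded when the call began, along the tool's axes at that moment; what a row does not reach only later rows make up. A row lasts 1/10 s, in which the tool goes at most 50 mm and 8.59 degrees, less where a joint would pass 70% of its speed; a pose out of reach is approached as far as the arm can. A call with a gripper value outside its range is refused whole. The fingers move at their own pace and stop on an object; FORCE is the grip in N (left out, the last holds). Time passes only in rows, so rows that repeat a pose let the fingers close. It gives the time, the measured TCP pose, the force, the opening and the grip force at its end, in the units of the state.
- r.read_state(): the state, without advancing time (a new reading comes with each control period).
- r.camera(name): name is "scene" or "top" or "wrist"; returns a dict with "image" (420x560x3 uint8, red, green, blue), "vfov" (degrees; the focal length in pixels is half the picture's height over the tangent of half this angle, whatever the lens; pixels are square), "cx", "cy" (the principal point, pixels), "eye" and "attitude" of the camera in the world. Camera axes: x right, y down, z forward; pixel columns grow to the right and rows downward; lengths in m; the calibration is good to about 2 mm. The wrist camera is an equidistant fisheye: a pixel r from the principal point sees the ray r / f radians off the axis. A picture is of the moment at which its call begins. There is no depth.
- r.close_job(): hands the job in; it is judged then, once.
The state is a dict: "time": time; "joint_positions": joint angles; "joint_vel": joint speeds; "joint_torque": joint torques, N m; "ee_pos": TCP position; "eef_rot": TCP orientation; "ft_force": force on the tool from outside, world axes, zero at the start; "torque": the same for the moment, N m; "width": finger opening in m; "grip_force": force on a finger pad.
Only numpy, scipy, OpenCV 4.12 (cv2) and the standard library are available. Lean on these libraries where they do the work, as an engineer would, in place of code of your own. Each camera call takes 0.05 s, during which the arm holds its last target. There are 200 camera calls.

### The job

The filter carriage on the notched rail has to go in front of the lamp, the tallest of the three instruments behind the rail, with a round snout. Hold the carriage's release bar up, slide the carriage along the rail until the filter cube stands squarely before the lamp's snout, then let go of the bar so that it drops fully into the notch there. Leave the other things on the desk where they are.

Things in the scene. Friction and masses are not known exactly. Their poses are not given: they have to be found in the camera images.
- rail: Rail fixed to the desk, 106 x 372 mm, with a steel toothed rack along the robot's side. Origin under its middle, at desk height; y runs along the rail (direction of travel), x away from the robot, z up. The rack has six notches and one long parking slot, where the carriage starts. Its teeth have upright walls and sloping ridge tops, so a pin let down slides into the nearest notch (1.5 mm play).
- carriage (a joint): Position of the carriage along the rail in m, growing along the rail's y. Notches at -0.128, -0.096, 0.032, 0.064, 0.096 and 0.128; parking slot from -0.065 to 0.001; end stops at -0.138 and 0.138. With the bar down it cannot leave its slot or notch. It slides with about 1 N of friction and stays where it is left.
- carriage_centre (a point): Centre of the black filter cube (41 x 38 x 34 mm) fixed on the carriage, 59 mm above the desk; its axes are those of the rail. The carriage deck is 76 x 64 mm, its top 42 mm above the desk.
- bar (a joint): Lift of the release bar in m, straight up: 0 = fully down in a notch, 0.032 = upper stop. The latch pin is clear of the teeth from 0.021 up. Weight and spring pull it down with 4.5 to 6 N; let go, it drops by itself.
- bar_grip (a point): Middle of the release bar's black round grip, 12 mm thick, 76 mm long, along the rail's y, on top of a steel bail on the robot's side of the carriage; 112 mm above the desk when down; axes as the rail's. Can be pinched across its 12 mm from above and the carriage dragged by it; free room all round, and a window 57 x 50 mm (wide x high) under it. 66 mm nearer the robot than the cube's centre.
- lamp_lens (a point): Centre of the front of the round snout (30 mm across) of the lamp, a finned grey box 44 x 52 x 92 mm fixed behind the rail; 59 mm above the desk; axes as the rail's, x pointing into the lamp. Exactly opposite one of the notches. The lamp swaps places with a low grey box with a square window (63 mm high) and a round mirror on a post (74 mm high).
- dish: Covered culture dish, 56 mm across, 15 mm high, loose; origin under its centre. Bystander.
- tip_box: Tip box with clear lid, 45 x 60 x 48 mm, loose; origin under its centre. Bystander.
- tape: Roll of tape lying flat, 100 mm across, 25 mm high, loose; origin under its centre. Bystander.
- canister: Black screw canister, 53 mm across, 80 mm high, loose; origin under its centre. Bystander.
- marker: Capped marker pen, 135 mm long, 16 mm thick, loose on the desk between rail and robot; origin under its centre. Bystander.
There are look-alikes about, which are no part of the job. What is shaped like the part that bears lamp_lens but green or red is not meant.

How it is judged:
On the way, in this order (a step that is already met when the one before it is completed fails the run):
1. the release bar is lifted clear of its notch (value of joint bar above 0.017 m), for 0.2 s.
2. the carriage is brought before the lamp with the bar held up (value of joint bar above 0.01 m and y of carriage_centre in the frame of lamp_lens between -0.016 and 0.016 m), for 0.1 s.
At the end, for the whole second after the job is handed in: The middle of the filter cube is within 6 mm of the lamp snout's axis along the rail, the release bar is down in the notch (lift under 3 mm) and the carriage is at rest (y of carriage_centre in the frame of lamp_lens between -0.006 and 0.006 m and value of joint bar below 0.003 m and velocity of joint carriage between -0.01 and 0.01 m/s); the robot touches nothing.
It fails at once if a bystander is shifted by more than 30 mm (dish) (distance of dish from where it was at the start of the episode above 0.03 m).
It fails at once if a bystander is shifted by more than 30 mm (tip_box) (distance of tip_box from where it was at the start of the episode above 0.03 m).
It fails at once if a bystander is shifted by more than 30 mm (tape) (distance of tape from where it was at the start of the episode above 0.03 m).
It fails at once if a bystander is shifted by more than 30 mm (canister) (distance of canister from where it was at the start of the episode above 0.03 m).
It fails at once if a bystander is shifted by more than 30 mm (marker) (distance of marker from where it was at the start of the episode above 0.03 m).
It also fails if it takes over 35 s, if anything falls off the work surface, if the arm or the gripper's body presses on something with over 40 N, if the wrist force passes 120 N, or if a joint passes its speed limit or range.

## Working session

There is one attempt and no reset: what is moved stays moved. The work goes in short steps, Python scripts to look and compute and a shell command to move; the robot and the scene stay as the last step left them, time stands still between calls to the robot, and variables do not carry over. Pictures are saved under pics/ and viewed, at most 10 in all, crops included, and the job is handed in when it is done.

```bash
mkdir -p pics; python3 - <<'E'
from bench import r
import cv2
s=r.read_state();print(s['time'],s['ee_pos'],s['eef_rot'],s['width'])
for n in("scene","top"):
    c=r.camera(n);cv2.imwrite(f'pics/{n}0.png',c['image'][:,:,::-1]);print(n,c['vfov'],c['cx'],c['cy'],c['eye'],c['attitude'])
E
```

```text
0.0 [ 0.23500792 -0.57868393  0.19347593] [ 9.81451618e-01  1.91708778e-01 -1.57294305e-04 -6.64463541e-04] 0.08664019134517083
scene 43.05664541148075 271.6646313955313 202.196207003134 [-0.45438147  1.17039479  1.09274799] [-0.33121619  0.82041469 -0.43670999  0.16278806]
top 45.08802845637173 278.1302505994033 211.9137207082287 [0.37934614 0.06836889 1.3941135 ] [ 0.71493209 -0.69726798  0.02916398 -0.04288276]
```

View pics/scene0.png

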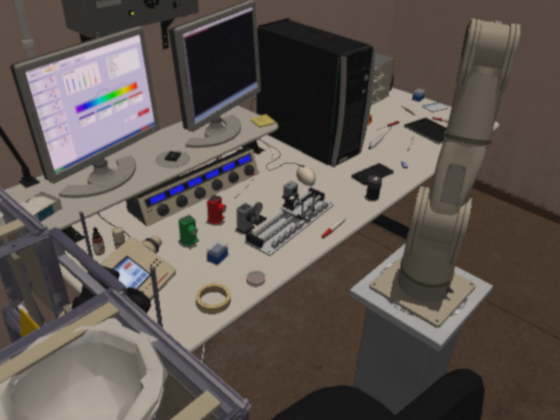

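View pics/top0.png

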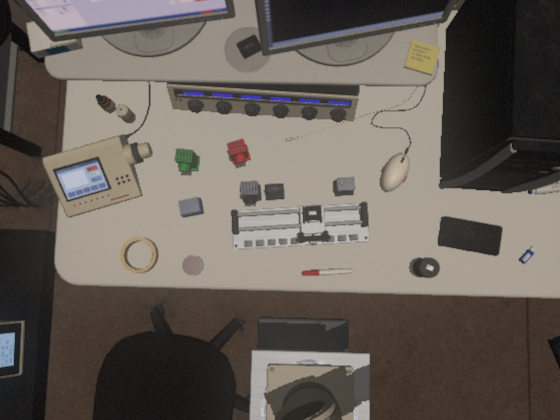

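The scene view shows the rail around (290,220) and a grey instrument at (248,215). In the top view the rail spans columns 233–368, the carriage is at (312,215), and three instruments are at (250,190), (275,190) and (345,186). I'll zoom in on both.

```bash
python3 - <<'E'
import cv2,numpy as np
a=cv2.imread('pics/scene0.png')[165:260,220:350];b=cv2.imread('pics/top0.png')[170:285,225:380]
a=cv2.resize(a,(775,566),interpolation=2);b=cv2.resize(b,None,fx=5,fy=5,interpolation=2)
cv2.imwrite('pics/sc.png',a);cv2.imwrite('pics/tc.png',b)
E
```

```text
(no output)
```

View pics/sc.png

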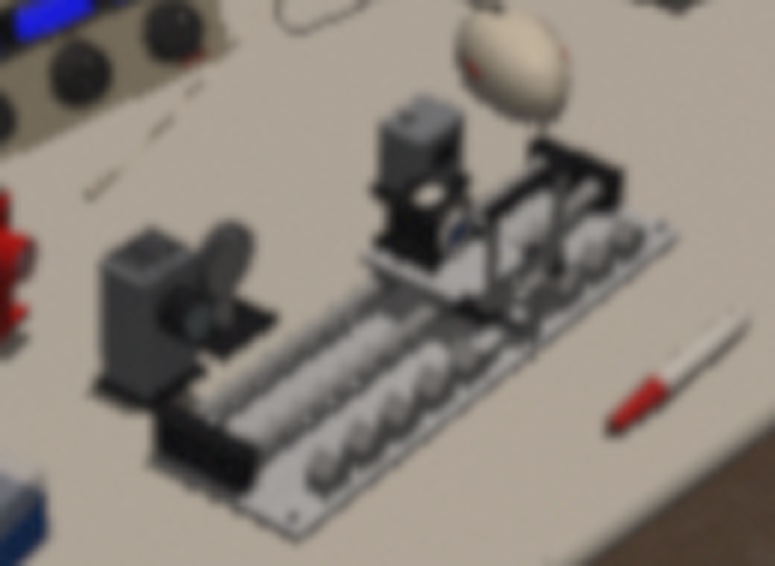

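View pics/tc.png

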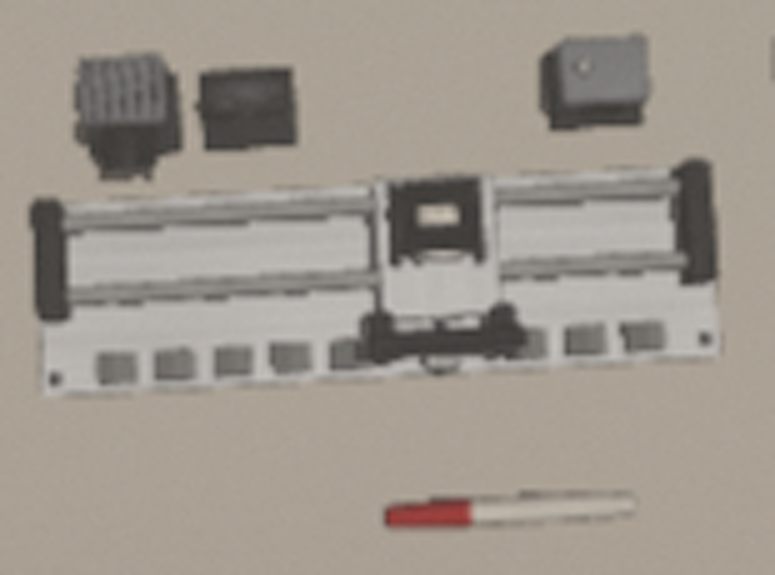

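The crops show the lamp (finned, round snout) leftmost, with its snout at crop (127,178), which is at the rail's +y end. The cube top is at crop (437,215), the grip at (440,338), and its ends at about (365,338) and (518,330).

```bash
cat > h.py <<'E'
import numpy as np
from scipy.spatial.transform import Rotation as R
def ray(c,u,v,z):
    h=c['image'].shape[0]; f=h/2/np.tan(np.radians(c['vfov']/2)); d=np.array([u-c['cx'],v-c['cy']])/f
    d=np.r_[d,1.]
    if c.get('fish'):
        t=np.hypot(*d[:2]); d=np.r_[d[:2]/t*np.sin(t),np.cos(t)]
    d=R.from_quat(c['attitude']).apply(d); e=np.array(c['eye']); return e+d*(z-e[2])/d[2]
E
python3 - <<'E'
from bench import r
from h import *
c=r.camera('top')
P={k:ray(c,225+u/5,170+v/5,z) for k,(u,v,z) in dict(cube=(437,215,.076),grip=(441,338,.118),snout=(127,170,.065),lamptop=(124,90,.092),
 cornL=(45,393,.006),cornR=(718,357,.006),n1=(117,365,.02),n5=(643,335,.02)).items()}
for k,p in P.items(): print(k,p.round(4))
d=P['cornL']-P['cornR'];print('len',np.linalg.norm(d)); u=d/np.linalg.norm(d); print('yaw deg',np.degrees(np.arctan2(-u[0],u[1])))
w=np.array([u[1],-u[0],0])
mid=(P['cornL']+P['cornR'])/2
for k,p in P.items(): print(k,'along',((p-mid)@u).round(4),'x',((p-mid)@w).round(4))
s=r.read_state();print(R.from_quat(s['eef_rot']).as_matrix().round(3))
E
```

```text
cube [0.5132 0.006  0.076 ]
grip [0.4467 0.0048 0.118 ]
snout [0.5343 0.1699 0.065 ]
lamptop [0.573  0.1708 0.092 ]
cornL [0.417  0.2156 0.006 ]
cornR [ 0.446  -0.1522  0.006 ]
n1 [0.4328 0.1754 0.02  ]
n5 [ 0.4562 -0.1094  0.02  ]
len 0.3689123696201258
yaw deg 4.506910164804762
cube along -0.032 x 0.0794
grip along -0.028 x 0.013
snout along 0.1297 x 0.1134
lamptop along 0.1275 x 0.152
cornL along 0.1845 x -0.0
cornR along -0.1845 x 0.0
n1 along 0.1432 x 0.0126
n5 along -0.1426 x 0.0136
[[ 0.927  0.376 -0.   ]
 [ 0.376 -0.927  0.001]
 [-0.    -0.001 -1.   ]]
```

```bash
python3 - <<'E'
from bench import r
from h import *
c=r.camera('scene')
for p in [(366,160),(322,154),(358,88),(258,88)]:
  for z in (0,.4): print('scene',p,z,ray(c,*p,z).round(3))
c=r.camera('top')
for p in [(443,188),(560,195)]:
  for z in (0,.2,.3,.4): print('top',p,z,ray(c,*p,z).round(3))
print('canister',ray(c,427,267,.08),'marker',ray(c,327,272,.01))
E
```

```text
scene (366, 160) 0 [ 0.557 -0.507  0.   ]
scene (366, 160) 0.4 [0.187 0.107 0.4  ]
scene (322, 154) 0 [ 0.717 -0.416  0.   ]
scene (322, 154) 0.4 [0.288 0.165 0.4  ]
scene (358, 88) 0 [ 1.034 -1.115  0.   ]
scene (358, 88) 0.4 [ 0.489 -0.279  0.4  ]
scene (258, 88) 0 [ 1.402 -0.729  0.   ]
scene (258, 88) 0.4 [ 0.722 -0.034  0.4  ]
top (443, 188) 0 [ 0.599 -0.357  0.   ]
top (443, 188) 0.2 [ 0.568 -0.296  0.2  ]
top (443, 188) 0.3 [ 0.552 -0.266  0.3  ]
top (443, 188) 0.4 [ 0.536 -0.235  0.4  ]
top (560, 195) 0 [ 0.587 -0.677  0.   ]
top (560, 195) 0.2 [ 0.557 -0.57   0.2  ]
top (560, 195) 0.3 [ 0.542 -0.517  0.3  ]
top (560, 195) 0.4 [ 0.527 -0.463  0.4  ]
canister [ 0.38044063 -0.29047943  0.08      ] marker [ 0.35997565 -0.03971766  0.01      ]
```

```bash
python3 -m crank '[[[12,-13,0,-2,1],[36,-39,0,-6,1],[60,-66,0,-10,1],[90,-99,0,-16,1],[120,-132,0,-21,1],[150,-165,0,-26,1],[180,-198,0,-31,1],[210,-232,0,-36,1],[240,-265,0,-42,1],[270,-299,0,-47,1],[300,-332,0,-52,1],[330,-366,0,-58,1],[360,-399,0,-63,1],[385,-427,0,-67,1],[402,-446,0,-70,1],[412,-457,0,-72,1],[416,-461,0,-72.4,1],[416,-461,0,-72.4,1],[416,-461,0,-72.4,1]]]'
python3 - <<'E'
from bench import r
from h import *
import cv2
s=r.read_state();print(s['time'],s['ee_pos'],R.from_quat(s['eef_rot']).as_matrix().round(3))
c=r.camera('wrist');cv2.imwrite('pics/w1.png',c['image'][:,:,::-1])
c['fish']=1
print(c['eye'],c['vfov'])
E
```

```text
time: 2.15
ee_pos: [0.4469, 0.0032, 0.1941]
eef_rot: [0.68, 0.733, -0.0, -0.0]
ft_force: [0.3, -0.2, -0.3]
width: 0.087
grip_force: 0.0
2.15 [0.44691346 0.00318028 0.19407067] [[-0.076  0.997 -0.   ]
 [ 0.997  0.076 -0.   ]
 [-0.    -0.    -1.   ]]
[0.44218973 0.07575655 0.38387428] 65.70646984690485
```

View pics/w1.png

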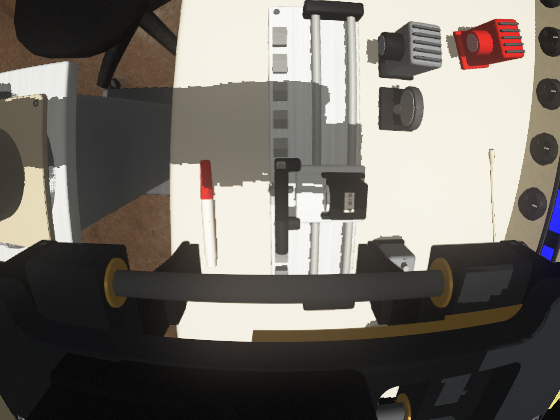

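The wrist view shows the grip from about (287,160) to (281,253), the fingers on either side at columns 190 and 370, and the lamp at (410,48) with its snout at (385,48).

```bash
python3 - <<'E'
from bench import r
from h import *
c=r.camera('wrist');c['fish']=1
w=np.array([.997,.0775,0]);u=np.array([-.0775,.997,0]);t=r.read_state()['ee_pos']
for k,p in dict(ga=(287,162,.118),gb=(281,252,.118),cube=(347,197,.076),snoutT=(383,34,.059),snoutB=(383,62,.059),lens=(383,48,.059),railtop=(273,8,.006)).items():
  q=ray(c,*p);print(k,q.round(4),'rel tcp x %.4f along %.4f'%((q-t)@w,(q-t)@u))
E
```

```text
ga [0.4515 0.0446 0.118 ] rel tcp x 0.0078 along 0.0409
gb [ 0.4527 -0.0348  0.118 ] rel tcp x 0.0028 along -0.0384
cube [0.5148 0.0103 0.076 ] rel tcp x 0.0682 along 0.0017
snoutT [0.5415 0.1815 0.059 ] rel tcp x 0.1081 along 0.1704
snoutB [0.5432 0.1509 0.059 ] rel tcp x 0.1073 along 0.1397
lens [0.5423 0.166  0.059 ] rel tcp x 0.1077 along 0.1549
railtop [0.4255 0.2149 0.006 ] rel tcp x -0.0050 along 0.2127
```

```bash
python3 -m crank '[[[0,4,10,0,0],[0,4,30,0,0],[0,4,55,0,0],[0,4,80,0,0],[0,4,95,0,0],[0,4,101,0,0],[0,4,101,0,0],[0,4,101,0,-1],[0,4,101,0,-1],[0,4,101,0,-1],[0,4,101,0,-1],[0,4,101,0,-1],[0,4,101,0,-1],[0,4,101,0,-1]]]' 40
```

```text
time: 3.65
ee_pos: [0.4512, 0.0049, 0.0933]
eef_rot: [0.679, 0.734, -0.0, 0.0]
ft_force: [-0.4, -0.7, 0.5]
width: 0.0016
grip_force: 0.0
```

```bash
python3 - <<'E'
from bench import r
import cv2
s=r.read_state();print(s['width'],s['ft_force'],s['grip_force'])
a=r.camera('wrist')['image'][:,:,::-1][80:300,130:430]
b=r.camera('scene')['image'][:,:,::-1][150:260,230:380]
a=cv2.resize(a,(600,440));b=cv2.resize(b,(600,440),interpolation=2)
cv2.imwrite('pics/w2.png',a);cv2.imwrite('pics/s2.png',b)
E
```

```text
0.0015642820932851528 [-0.36312083 -0.70945472  0.49293126] 0.0
```

View pics/w2.png

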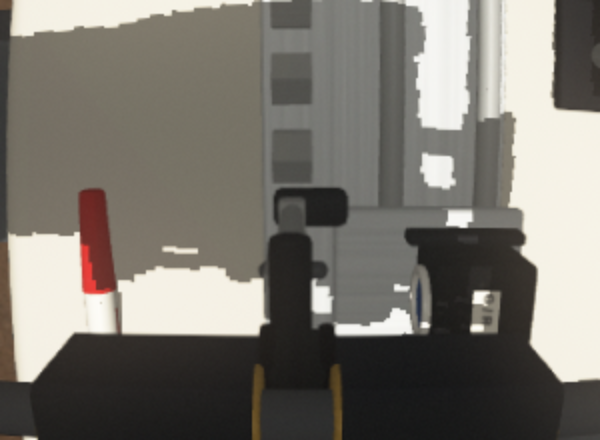

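View pics/s2.png

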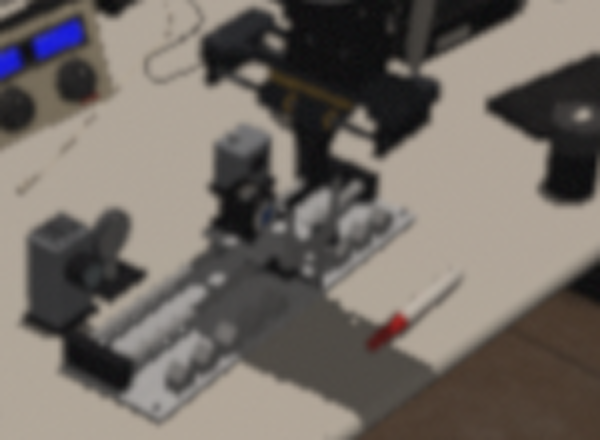

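```bash
python3 - <<'E'
from bench import r
import cv2,numpy as np
i=lambda n:r.camera(n)['image'][:,:,::-1]
a=cv2.resize(i('scene')[175:225,280:330],(400,400),interpolation=cv2.INTER_LANCZOS4)
o=cv2.resize(cv2.imread('pics/scene0.png')[175:225,280:330],(400,400),interpolation=cv2.INTER_LANCZOS4)
w=cv2.resize(i('wrist')[180:280,230:330],(400,400),interpolation=2)
m=np.hstack([a,w]);m=cv2.convertScaleAbs(m,alpha=1.8,beta=10)
m2=np.hstack([o,w]);cv2.imwrite('pics/m.png',m)
E
```

```text
(no output)
```

View pics/m.png

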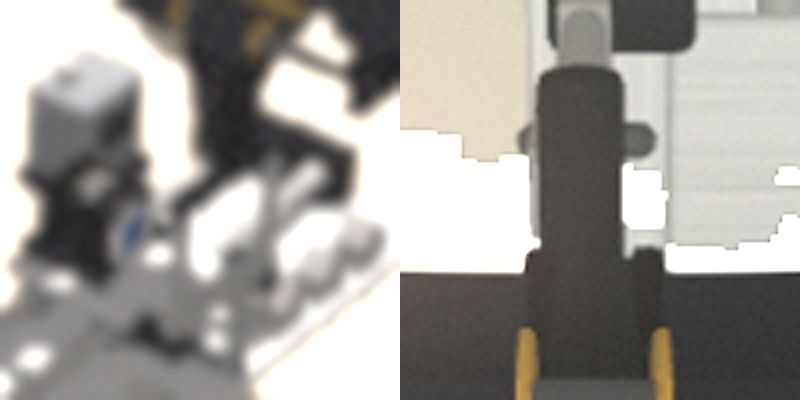

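The close-up shows the grip (columns 540–622) between the two fingers (525 and 665), although the width reads 1.6 mm. A small test lift will show from the force whether it is held.

```bash
python3 -m crank '[[[0,0,0,0,-1],[0,0,0,0,-1],[0,0,-3,0,-1],[0,0,-6,0,-1],[0,0,-6,0,-1],[0,0,-6,0,-1]]]' 50
```

```text
time: 4.45
ee_pos: [0.4512, 0.0048, 0.0994]
eef_rot: [0.679, 0.734, 0.0, 0.0]
ft_force: [0.1, 0.3, 0.4]
width: 0.0005
grip_force: 0.0
```

```bash
python3 - <<'E'
from bench import r
from h import *
c=r.camera('wrist');s=r.read_state();t=np.array(s['ee_pos']);Rt=R.from_quat(s['eef_rot']).as_matrix()
f=210/np.tan(np.radians(c['vfov']/2))
def pj(p):
    d=R.from_quat(c['attitude']).inv().apply(np.array(p)-c['eye']);th=np.arctan2(np.hypot(*d[:2]),d[2]);k=f*th/np.hypot(*d[:2]);return (d[0]*k+c['cx'],d[1]*k+c['cy'])
print('eye',c['eye'],'axis',R.from_quat(c['attitude']).as_matrix().round(3).tolist(),f)
for n,p in dict(tip=[0,0,0],gp=[0,0,-.019],body=[0,0,-.07]).items(): print(n,np.round(pj(t+Rt@p),1))
for x in (.445,.449,.453):
  print(x,[np.round(pj([x,y,.112]),1) for y in (.043,.005,-.033)])
c['fish']=1
# grip edges in current crop: cols 540..622 at rows ~110 -> full px
for u,v in [(540,110),(622,110),(580,70)]:
  print(ray(c,230+(u-400)/4,180+v/4,.112).round(4))
E
```

```text
eye [0.4462068  0.07737828 0.28918224] axis [[0.997, 0.074, 0.02], [0.077, -0.961, -0.265], [-0.0, 0.266, -0.964]] 325.19226210127806
tip [277.2 242.3]
gp [277.1 254.2]
body [276.7 300.6]
0.445 [array([271.3, 185.4]), array([266.7, 249.1]), array([262.9, 304. ])]
0.449 [array([278.5, 186. ]), array([273.4, 249.6]), array([269.2, 304.5])]
0.453 [array([285.6, 186.5]), array([280.2, 250. ]), array([275.5, 304.9])]
[0.4424 0.0301 0.112 ]
[0.4539 0.031  0.112 ]
[0.4476 0.0363 0.112 ]
```

```bash
python3 - <<'E'
from bench import r
import cv2
a=cv2.imread('pics/w2.png')[::2,::2] ; a=cv2.cvtColor(a,6) # crop origin (130,80), roughly full-res
b=cv2.cvtColor(r.camera('wrist')['image'],cv2.COLOR_RGB2GRAY)[80:300,130:430]
print('col profile along rod (x=275 => 145), rows 190-260')
print(a[100:180:2,145].tolist());print(b[100:180:2,145].tolist())
print('row 215');print(a[135,125:175].tolist());print(b[135,125:175].tolist())
print('row 250');print(a[170,125:175].tolist());print(b[170,125:175].tolist())
E
```

```text
col profile along rod (x=275 => 145), rows 190-260
[79, 81, 73, 73, 73, 74, 74, 74, 51, 31, 34, 35, 34, 35, 34, 35, 35, 35, 36, 36, 36, 36, 36, 36, 35, 35, 35, 34, 35, 34, 34, 34, 33, 33, 32, 31, 31, 31, 31, 30]
[83, 73, 73, 73, 74, 74, 75, 37, 33, 34, 35, 35, 35, 37, 36, 36, 37, 35, 37, 38, 37, 37, 38, 37, 38, 38, 36, 37, 37, 37, 36, 37, 35, 35, 35, 35, 33, 33, 32, 32]
row 215
[116, 117, 117, 111, 87, 60, 57, 66, 70, 57, 41, 37, 36, 36, 36, 35, 35, 36, 35, 36, 36, 35, 35, 35, 35, 35, 33, 33, 33, 33, 37, 45, 52, 54, 53, 52, 50, 49, 62, 91, 109, 104, 98, 104, 111, 115, 115, 114, 114, 114]
[116, 118, 117, 117, 106, 75, 59, 76, 86, 70, 42, 37, 38, 39, 38, 38, 38, 36, 37, 37, 36, 37, 37, 36, 35, 36, 36, 35, 35, 33, 40, 49, 53, 52, 53, 50, 50, 63, 97, 114, 106, 98, 102, 110, 113, 111, 113, 112, 111, 113]
row 250
[38, 37, 38, 37, 35, 34, 32, 33, 30, 32, 31, 32, 33, 34, 34, 34, 33, 32, 33, 33, 31, 31, 31, 32, 31, 30, 30, 31, 32, 32, 30, 31, 30, 30, 28, 25, 27, 26, 25, 26, 26, 26, 25, 29, 28, 28, 30, 29, 29, 28]
[39, 37, 39, 38, 38, 37, 36, 33, 34, 34, 33, 32, 34, 34, 34, 35, 36, 33, 36, 35, 35, 32, 32, 33, 33, 34, 32, 34, 33, 34, 33, 32, 33, 30, 30, 29, 29, 28, 27, 27, 30, 32, 31, 33, 34, 33, 32, 31, 33, 32]
```

```bash
python3 - <<'E'
from bench import r
import cv2,numpy as np
b=r.camera('wrist')['image'][:,:,::-1]
c=cv2.resize(b[185:305,215:335],(600,600),interpolation=cv2.INTER_CUBIC).astype(float)
cv2.imwrite('pics/d.png',np.clip((c-18)*6,0,255).astype(np.uint8))
w=cv2.cvtColor(cv2.imread('pics/w1.png'),6)
for v in (165,175,185,200,215,230,245): print(v,w[v,268:302].tolist())
print(w[155:262:2,281].tolist())
E
```

```text
165 [119, 115, 115, 124, 126, 115, 81, 48, 72, 85, 79, 80, 80, 80, 81, 79, 85, 74, 46, 44, 42, 45, 43, 44, 43, 43, 43, 43, 43, 43, 44, 44, 55, 87]
175 [120, 115, 114, 124, 127, 115, 80, 48, 48, 47, 47, 47, 48, 47, 47, 47, 48, 48, 46, 46, 90, 122, 124, 126, 126, 126, 123, 111, 108, 118, 123, 122, 123, 123]
185 [218, 129, 151, 139, 88, 95, 83, 52, 52, 52, 52, 52, 52, 52, 52, 51, 51, 52, 51, 50, 157, 217, 220, 222, 222, 235, 243, 206, 110, 121, 126, 126, 125, 126]
200 [242, 227, 187, 212, 227, 226, 185, 60, 60, 59, 58, 58, 59, 59, 58, 59, 57, 57, 57, 57, 193, 245, 245, 247, 247, 237, 213, 186, 200, 245, 251, 250, 250, 250]
215 [242, 235, 224, 239, 248, 248, 220, 85, 64, 64, 63, 64, 64, 65, 63, 64, 62, 63, 61, 63, 98, 130, 132, 132, 130, 128, 126, 145, 206, 243, 249, 248, 248, 248]
230 [242, 242, 234, 232, 246, 245, 206, 93, 70, 70, 73, 75, 77, 79, 78, 76, 71, 71, 68, 68, 161, 218, 220, 222, 220, 220, 226, 226, 227, 226, 238, 246, 247, 247]
245 [243, 243, 227, 207, 243, 247, 226, 104, 70, 70, 71, 74, 76, 78, 76, 75, 73, 70, 69, 67, 200, 245, 246, 246, 244, 243, 243, 244, 245, 245, 245, 246, 247, 247]
[83, 114, 40, 71, 83, 80, 81, 43, 47, 47, 47, 49, 49, 49, 52, 52, 53, 54, 57, 57, 56, 57, 60, 60, 61, 61, 62, 61, 64, 65, 65, 64, 66, 73, 79, 79, 80, 79, 79, 79, 78, 79, 78, 77, 79, 78, 78, 78, 76, 75, 164, 176, 181, 180]
```

View pics/d.png

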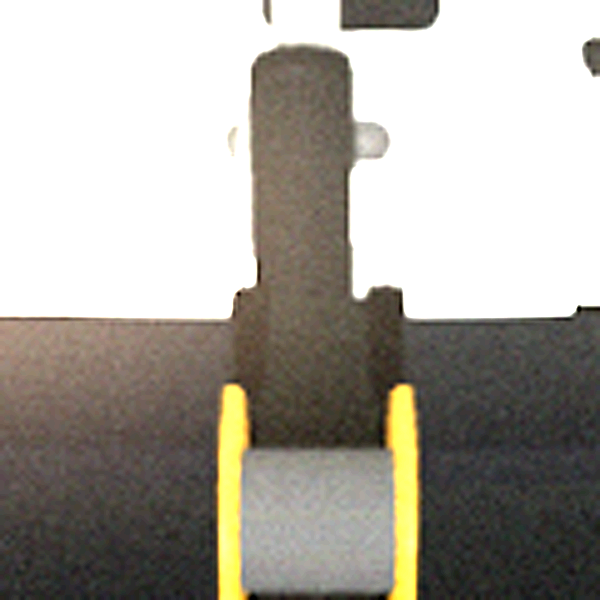

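The close-up shows the closed fingers (235–400, row 290) over the rod (252–350), so the rod seems to lie below the tips. I'll triangulate the rod's end from the two wrist heights.

```bash
python3 - <<'E'
from bench import r
from h import *
c=r.camera('wrist');c['fish']=1
d=dict(c);d['eye']=np.array([0.44218973,0.07575655,0.38387428])
for z in (.07,.08,.09,.1,.112,.118): print(z,'end: w1',ray(d,281,168.5,z)[:2].round(4),'now',ray(c,275.5,194.2,z)[:2].round(4),'| width w1 %.4f now %.4f'%(ray(d,288,190,z)[0]-ray(d,274.6,190,z)[0],ray(c,285.1,215,z)[0]-ray(c,265.5,215,z)[0]))
E
python3 - <<'E'
# scene view (t=0) grip ends against z
import cv2
g=cv2.cvtColor(cv2.imread('pics/scene0.png'),6)
print(g[188:212,296:322:1])
E
```

```text
0.07 end: w1 [0.4481 0.0324] now [0.4479 0.029 ] | width w1 0.0132 now 0.0137
0.08 end: w1 [0.4479 0.0338] now [0.4478 0.0312] | width w1 0.0127 now 0.0131
0.09 end: w1 [0.4478 0.0351] now [0.4477 0.0334] | width w1 0.0123 now 0.0125
0.1 end: w1 [0.4476 0.0365] now [0.4477 0.0356] | width w1 0.0119 now 0.0118
0.112 end: w1 [0.4473 0.0382] now [0.4476 0.0383] | width w1 0.0114 now 0.0111
0.118 end: w1 [0.4472 0.039 ] now [0.4475 0.0396] | width w1 0.0111 now 0.0107
[[ 45  91 143 161 164 165 165 164 164 164 164 156 128  92  64  63  85 110
  132 146 156 159 161 163 164 164]
 [ 44  94 144 161 164 164 164 164 165 164 164 152 109  59  34  32  43  62
   85 110 128 137 147 157 160 164]
 [ 45  95 144 161 164 164 164 164 164 164 164 151 102  58  45  35  30  32
   43  60  74  88 109 132 147 157]
 [ 49  96 145 162 163 164 164 164 164 164 163 151 108  87  79  55  32  28
   27  28  33  43  62  84 111 133]
 [ 57  97 143 160 163 164 164 164 164 164 161 149 118 106  94  64  36  27
   26  24  22  26  31  44  63  86]
 [ 54  86 128 153 162 164 164 164 163 161 155 140 115  89  67  46  31  29
   30  26  2
[... 1285 characters left out ...]
76  67  72
  101 138 154 151 140 138 137 118]
 [ 84  97 120 140 139 107  80 103 143 149 136 109  79  60  62  64  63  71
  101 143 153 143 125 120 118 104]
 [104 123 145 157 150 114  82 102 143 155 144 105  65  53  59  62  62  64
   95 137 146 131 115 112 108  93]
 [126 145 156 160 151 114  84 105 144 153 139 102  66  60  66  64  58  55
   81 123 129 114 106 107 101  83]
 [152 157 160 160 150 112  85 109 140 139 117  86  66  69  76  67  53  43
   65 101 103  91  91  93  89  74]
 [160 161 160 160 149 108  83 103 120 108  87  71  73  86  91  72  49  40
   63  93  94  79  72  74  73  71]
 [161 161 161 160 150 108  78  87  87  80  81  78  93 106 102  81  60  60
   82  98  91  73  69  68  75  90]]
```

Triangulation puts the grip at z≈0.111, as specified. The finger ends therefore seem to sit higher than the nominal TCP, so the fingers closed just above the bar. I'll reopen, go 25 mm deeper, still clear of the deck, and close again.

```bash
python3 -m crank '[[[0,0,0,0,0],[0,0,0,0,0],[0,0,0,0,0],[0,0,0,0,0],[0,-1,6,0,0],[0,-1,14,0,0],[0,-1,22,0,0],[0,-1,28,0,0],[0,-1,28,0,0],[0,-1,28,0,-1],[0,-1,28,0,-1],[0,-1,28,0,-1],[0,-1,28,0,-1],[0,-1,28,0,-1],[0,-1,28,0,-1],[0,-1,28,0,-1],[0,-1,28,0,-1]]]' 40
```

```text
time: 6.35
ee_pos: [0.4496, 0.0047, 0.0713]
eef_rot: [0.679, 0.734, -0.001, -0.0]
ft_force: [-4.2, -1.5, 5.3]
width: 0.011
grip_force: 40.0
```

Gripped: 11 mm width, 40 N. Now the lift.

```bash
python3 -m crank '[[[0,0,-5,0,-1],[0,0,-12,0,-1],[0,0,-19,0,-1],[0,0,-25,0,-1],[0,0,-27,0,-1],[0,0,-27,0,-1],[0,0,-27,0,-1],[0,0,-27,0,-1]]]'
```

```text
time: 7.15
ee_pos: [0.4497, 0.0048, 0.0979]
eef_rot: [0.679, 0.734, -0.0, -0.0]
ft_force: [-4.6, -1.0, -5.6]
width: 0.0107
grip_force: 40.0
```

```bash
python3 -m crank '[[[4,0,0,0,-1],[12,0,0,0,-1],[22,0,0,0,-1],[32,0,0,0,-1],[42,0,0,0,-1],[52,0,0,0,-1],[62,0,0,0,-1],[71,0,0,0,-1],[77,0,0,0,-1],[80,0,0,0,-1],[80,0,0,0,-1],[80,0,0,0,-1]]]'
```

```text
time: 8.35
ee_pos: [0.4428, 0.085, 0.0977]
eef_rot: [0.679, 0.735, -0.001, -0.001]
ft_force: [-6.5, -1.2, -5.5]
width: 0.0107
grip_force: 40.0
```

```bash
python3 -m crank '[[[4,0,0,0,-1],[12,0,0,0,-1],[22,-1,0,0,-1],[32,-1,0,0,-1],[42,-1,0,0,-1],[52,-1,0,0,-1],[62,-1,0,0,-1],[71,-1,0,0,-1],[77,-1,0,0,-1],[79,-1,0,0,-1],[79,-1,0,0,-1],[79,-1,0,0,-1]]]'
python3 - <<'E'
from bench import r
from h import *
import cv2
c=r.camera('top');s=r.read_state();print(s['ee_pos'])
cv2.imwrite('pics/t3.png',cv2.resize(np.hstack([c['image'][165:265,220:330,::-1],r.camera('scene')['image'][170:270,215:325,::-1]]),None,fx=3.6,fy=3.6,interpolation=2))
E
```

```text
time: 9.55
ee_pos: [0.4361, 0.1645, 0.0981]
eef_rot: [0.678, 0.735, 0.0, -0.001]
ft_force: [-5.6, 1.0, -5.5]
width: 0.0106
grip_force: 40.0
[0.43608413 0.16446092 0.09812983]
```

View pics/t3.png

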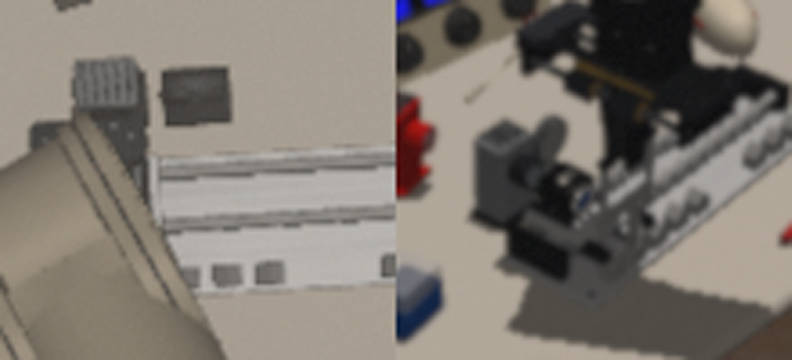

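The carriage stands before the lamp: the cube is against the snout at about (560,190) in the right half. Releasing and retreating.

```bash
python3 -m crank '[[[0,0,0,0,0],[0,0,0,0,0],[0,0,0,0,0],[0,0,0,0,0],[0,0,0,0,0],[0,0,-5,0,0],[0,0,-20,0,0],[0,0,-45,0,0],[0,0,-75,0,0],[0,0,-105,0,0],[0,0,-120,0,0],[0,0,-120,0,0],[0,0,-120,0,0]]]'
python3 - <<'E'
from bench import r
from h import *
import cv2
c=r.camera('wrist');c['fish']=1;g=c['image'];cv2.imwrite('pics/w4.png',g[:,:,::-1])
print(c['eye'],r.read_state()['ft_force'])
cv2.imwrite('pics/w4c.png',cv2.resize(g[60:300,200:450,::-1],None,fx=2.5,fy=2.5))
y=cv2.cvtColor(g,cv2.COLOR_RGB2GRAY)
for v in (160,170,180,190,200,210,220): print(v,y[v,262:305].tolist())
print(y[130:260:2,281].tolist())
E
```

```text
time: 10.95
ee_pos: [0.4367, 0.1632, 0.218]
eef_rot: [0.679, 0.734, 0.0, 0.0]
ft_force: [-0.4, -0.9, -0.4]
width: 0.0436
grip_force: 0.0
[0.43159916 0.23569055 0.40775604] [-0.92364855 -0.84481474 -0.13685977]
160 [119, 117, 118, 117, 113, 110, 118, 127, 126, 100, 45, 70, 95, 97, 94, 88, 88, 92, 95, 86, 60, 44, 44, 44, 43, 45, 44, 44, 43, 45, 43, 44, 43, 40, 101, 125, 123, 121, 122, 123, 123, 122, 122]
170 [120, 119, 120, 120, 116, 112, 119, 128, 110, 63, 45, 45, 46, 46, 47, 46, 47, 46, 46, 45, 46, 53, 96, 123, 124, 127, 122, 120, 119, 111, 109, 118, 121, 120, 122, 121, 121, 122, 121, 121, 120, 120, 121]
180 [221, 242, 242, 242, 234, 214, 185, 115, 75, 58, 51, 50, 50, 51, 51, 51, 51, 49, 50, 51, 50, 55, 207, 249, 249, 250, 250, 248, 247, 218, 111, 122, 128, 124, 124, 124, 125, 125, 125, 204, 236, 236, 236]
190 [242, 242, 242, 242, 242, 220, 187, 228, 208, 144, 56, 55, 54, 55, 56, 55, 55, 55, 55, 53, 54, 56, 206, 249, 250, 250, 249, 248, 223, 139, 205, 245, 250, 250, 250, 250, 250, 250, 250, 249, 249, 249, 249]
200 [242, 243, 242, 242, 242, 228, 211, 235, 229, 160, 61, 61, 59, 61, 59, 60, 59, 61, 60, 59, 60, 63, 106, 219, 250, 250, 249, 248, 247, 231, 212, 246, 250, 250, 250, 250, 250, 250, 250, 250, 250, 250, 250]
210 [242, 243, 243, 242, 243, 229, 214, 243, 250, 226, 65, 64, 64, 63, 63, 64, 64, 63, 65, 64, 63, 64, 85, 104, 105, 105, 103, 103, 102, 141, 216, 245, 249, 249, 249, 249, 249, 249, 249, 249, 249, 248, 249]
220 [243, 243, 243, 243, 243, 235, 223, 242, 251, 227, 68, 70, 71, 76, 77, 78, 79, 74, 71, 70, 67, 68, 72, 77, 78, 78, 78, 78, 78, 78, 76, 75, 71, 121, 227, 250, 250, 249, 250, 250, 249, 248, 248]
[116, 116, 116, 117, 113, 125, 124, 125, 124, 124, 124, 125, 125, 40, 46, 86, 81, 73, 42, 45, 45, 47, 46, 48, 50, 51, 51, 52, 54, 53, 53, 55, 56, 57, 57, 59, 61, 61, 62, 63, 64, 67, 69, 71, 70, 70, 71, 71, 70, 70, 70, 70, 70, 71, 70, 71, 71, 124, 176, 177, 177, 179, 180, 249, 132]
```

```bash
python3 - <<'E'
from bench import r
from h import *
import cv2
c=r.camera('wrist');c['fish']=1
u=np.array([-.0775,.997])
for z in (.112,.139):
  e=ray(c,278,164.5,z)[:2];w=ray(c,283.6,185,z)[0]-ray(c,271.6,185,z)[0]
  print(z,'rod end',e.round(4),'travel',((e-[.4473,.0382])@u).round(4),'rod width',w.round(4))
# lateral foot positions: bright label on the cube (template from w1 at cube top)
a=cv2.imread('pics/w1.png');t=a[182:212,335:362];m=cv2.matchTemplate(cv2.imread('pics/w4.png')[130:300,280:420],t,cv2.TM_CCOEFF_NORMED)
_,v,_,p=cv2.minMaxLoc(m);x,y=p[0]+280+12,p[1]+130+15;q=ray(c,x,y,.076);d=dict(c);d['eye']=np.array([.44219,.07576,.38387]);q0=ray(d,347,197,.076)
print(v,x,y,'cube travel',((q-q0)[:2]@u).round(4),q.round(4),'vs lens (.5423,.166)',((q[:2]-[.5423,.166])@u).round(4))
E
```

```text
0.112 rod end [0.4338 0.1982] travel 0.1605 rod width 0.011
0.139 rod end [0.4336 0.2016] travel 0.164 rod width 0.01
0.8639037609100342 339 191 cube travel 0.1613 [0.5002 0.1711 0.076 ] vs lens (.5423,.166) 0.0084
```

```bash
python3 -c "
from bench import r
print(r.close_job())"
```

```text
the job is handed in; nothing more can be done
None
```

I slid the carriage 160 mm to the notch in front of the lamp and released the bar; my measurements show it down in the notch with the gripper clear, and the job is handed in (no verdict came back).

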